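# Draw the dropper bottle out of the tilted six-cell carton

### The arm

A 6-joint arm with a two-finger parallel gripper is mounted at the origin on the work surface; the furniture and walls round the work are solid. World frame = base frame: x ahead of the robot, y to its left, z up, the work surface at z = 0. Lengths are in m, angles in rad, forces in N, time in s.
With the tool pointing down it reaches from about 0.325 to 0.9 m from the base axis. Payload 3.5 kg.
Tool frame: the origin (TCP) lies between the finger pads; the fingertips stand 17 mm ahead of it and the grasp point (between the pads) lies 2 mm behind it; z points along the fingers, y is the line along which they close (so a half turn about z gives the same grasp; the last joint's range is limited). The gripper opens to 85 mm and grips with 20 to 120 N. Pads are 22 mm wide; open, the fingers measure 114 mm over their backs; the gripper's body (76 mm by 85 mm) begins 54 mm behind the grasp point. The pads swing forward as they close: fully open they stand 13 mm farther back than shut.
Start: joints at [-1.441, 0.276, -0.026, 1.268, 0, 1.467], TCP at [0.144, -0.608, 0.248] pointing down, gripper open.
Joint ranges: [-3.12, 3.12], [-0.85, 1.88], [-1.08, 1.24], [-1.95, 2.15], [-1.57, 1.53], [-3.14, 3.14]. Speed limits (rad/s): [2.57, 2.57, 3.14, 3.14, 3.14, 3.14].

### API

Orientations are given as a unit quaternion [w, x, y, z].
In Python, from bench import ctrl gives the robot as it stands.
- The arm moves only by the tool apply_moves, never from a script. Its argument "deltas" is a list of rows, each a list of 3 entries, a list of its own where there are three numbers: the finger opening in mm, from 0 to 85.4, then the shift along the tool's x, y, z in mm, then the turn, a rotation vector about the tool's x, y, z in rad. A call has 1 to 12 rows; each row shifts and turns the commanded pose from where the row before left it, along the tool's axes as they then stand; what a row does not reach is not made up. A row lasts 1/8 s, in which the tool goes at most 62.5 mm and 10.7 degrees, less where a joint would pass 70% of its speed; a pose out of reach is approached as far as the arm can. A call is refused whole if a number of a shift passes 62.5 or a number of a turn 0.188, either way. A call with a gripper value outside its range is refused whole. The fingers move at their own pace and stop on an object; "grip_force" is the grip in N (left out, the last holds). Time passes only in rows, so rows that do not move let the fingers close. It gives the time, the measured TCP pose, the force, the opening and the grip force at its end, in the units of the state.
- ctrl.read_state(): the state, without advancing time (a new reading comes with each control period).
- ctrl.grab_frame(name): name is "side" or "top" or "wrist"; returns a dict with "img" (420x560x3 uint8, red, green, blue), "mtx" (3x3 intrinsics, pixels), "xyz" and "orientation" of the camera in the world; the wrist camera has in their place "hand_eye" (4x4, takes a point from camera to tool coordinates, whose origin is the TCP and whose axes are the flange's). Camera axes: x right, y down, z forward; pixel columns grow to the right and rows downward; lengths in m; the calibration is good to about 2 mm. A picture is of the moment at which its call begins: read the wrist's pose just before it. There is no depth.
- ctrl.finish_job(): hands the job in; it is judged then, once.
The state is a dict: "clock": time; "joint_pos": joint angles; "dq": joint speeds; "joint_efforts": joint torques, N m; "tool_pos": TCP position; "orientation": TCP orientation; "contact_force": force on the tool from outside, world axes, zero at the start; "torque": the same for the moment, N m; "finger_gap": finger opening in m; "finger_force": force on a finger pad.
Only numpy, scipy, OpenCV 4.12 (cv2) and the standard library are available. Lean on these libraries where they do the work, as an engineer would, in place of code of your own. Each camera call takes 0.05 s, during which the arm holds its last target. There are 200 camera calls.

### The job

The amber dropper bottle is needed at the bench: fold the carton's loose far flap right back off the opening, reach in at the carton's slant and draw the dropper bottle out past the dividers without forcing it against them. Then stand it upright in the spill tray, setting it down rather than dropping it; leave the capped tubes in their cells and do not disturb the two vials in the tray.

Things in the scene. Friction and masses are not known exactly. Their poses are not given: they have to be found in the camera images.
- stand: Fixed wire stand that holds the carton tilted. Origin on the table under the middle of the carton's floor; z up; x points from the carton's low front edge (robot side) to its high far edge.
- carton: Brown cardboard carton, 2 rows of 3 cells, fixed in the stand and tilted 28 degrees, its opening facing up and to the robot. Outer 171 (x) by 302 (y) by 114 mm (z); walls, floor 4 mm. Origin at the centre of the underside; z is the way the cells open, x runs up the slope from front to far row, y along the rows. Three flaps folded down outside the front and sides add up to 9 mm.
- flap (a joint): Angle of the loose far flap, an 84 x 296 x 3.5 mm cardboard panel hinged on the far (high) rim, over the far row. 0 = shut, 1.57 = square to the opening, 2.06 = upright in the room, 3.14 = folded back in the plane of the opening, stop at 3.5. It starts half open. It stays where it is left; pushing its free edge takes less than 1 N.
- flap_edge (a point): Middle of the flap's free edge, 84 mm from the hinge line.
- flap_hinge (a point): Middle of the flap's hinge line, on the far rim of the carton (carton frame x = +84.5, z = 115 mm).
- dropper: Amber dropper bottle, black top, 91 mm tall: body 31 mm diameter up to 58 mm, then the top, gripped as a 21 mm wide cylinder from 58 to 91 mm. About 40 g. Origin at the centre of its base, z along its axis. It stands in one of the three far-row cells, on the floor and leaning on the middle divider, so at the carton's slant, top about 19 mm below the rim. It can roll sideways.
- tube_a: Capped 50 ml tube, 110 mm long, 28 mm diameter, pale blue cap 38 mm diameter. Stands in a cell of the far row. Origin at the centre of its lower end. Stays in its cell.
- tube_b: Like tube_a; in another cell of the far row. Stays in its cell.
- tube_c: Like tube_a; in an end cell of the front row. Stays in its cell.
- tube_d: Like tube_a; in the other end cell of the front row. Stays in its cell.
- tray: Fixed white shallow spill tray, 130 (x) by 210 (y) by 18 mm high over its rolled rim, floor 3 mm thick, wall about 5 mm at the rim. Origin at the centre of its underside, z up.
- tray_free (a point): Middle of the free part of the tray's floor, on the floor (3 mm above the table), 40 mm from the tray's centre on the side away from the vials. There is nothing within 50 mm of it except the rim, 60 mm away.
- vial_black: Small screw vial with black cap, 23 mm diameter, 54 mm tall, standing near the other end of the tray. Origin at the centre of its base.
- vial_red: Small screw vial with red cap, 23 mm diameter, 54 mm tall, standing near the other end of the tray. Origin at the centre of its base.
- mouth (a point): Centre of the carton's opening, level with the rim; axes as the carton's. The 3 mm dividers end 8 mm below the rim: one along y at x = 0 between the rows, two along x at y = -49.5 and +49.5 mm. Each cell is about 80 mm (x) by 96 mm (y) inside and 110 mm deep.

How it is judged:
By the outcome, as a careful person would: the job done as asked, in the order asked, and still so for the second after the job is handed in, with the robot touching nothing.
It also fails if it takes over 51 s, if anything falls off the work surface, if the arm or the gripper's body presses on something with over 40 N, if the wrist force passes 120 N, or if a joint passes its speed limit or range.

## Working session

There is one attempt and no reset: what is moved stays moved. The work goes in short steps, Python scripts to look and compute and a tool call to move; the robot and the scene stay as the last step left them, time stands still between calls to the robot, and variables do not carry over. Pictures are saved under pics/ and viewed, at most 10 in all, crops included, and the job is handed in when it is done.

Besides the shell and the picture viewer there is one more tool, called as name(argument=value, ...), one argument or row to a line, values as JSON. apply_moves: Moves the arm, as the interface text tells. Its arguments: {"type":"object","properties":{"deltas":{"type":"array","items":{"type":"array"}},"grip_force":{"type":"number"}},"required":["deltas"]}

```bash
mkdir -p pics; ls
python3 - <<'E'
from bench import ctrl
import cv2, pickle
s=ctrl.read_state(); print(s)
d={}
for n in("side","top"):
    f=ctrl.grab_frame(n); d[n]=f; cv2.imwrite(f"pics/{n}0.png",f["img"][:,:,::-1]); print(n,f["mtx"],f["xyz"],f["orientation"])
pickle.dump(d,open("f0.pkl","wb"))
E
```

```text
pics
{'clock': 0.0, 'joint_pos': array([-1.44138874e+00,  2.77152259e-01, -2.78765664e-02,  1.26799890e+00,
       -3.10464053e-05,  1.46741255e+00]), 'dq': array([ 0.00147439,  0.00032672, -0.00125928, -0.00024464,  0.00135946,
       -0.00088883]), 'joint_efforts': array([-1.83992532e-03, -4.45512235e+01,  2.95200795e+01,  1.65139855e-02,
       -9.76538445e-05, -1.08459793e-05]), 'tool_pos': array([ 0.14408028, -0.60740852,  0.24714973]), 'orientation': array([-1.11540124e-03,  9.93233047e-01,  1.16132984e-01, -3.00388203e-05]), 'contact_force': array([-0.47666593, -0.69105599,  0.66749882]), 'torque': array([-0.01096226,  0.06422324,  0.04687152]), 'finger_force': 0.0, 'finger_gap': 0.085676262796005}
side [[502.13298841   0.         281.21151726]
 [  0.         502.13298841 203.65355601]
 [  0.           0.           1.        ]] [0.27975934 0.94561773 0.98341893] [ 0.0538764  -0.11571853  0.90983177 -0.39485782]
top [[545.85227405   0.         281.21216896]
 [  0.         545.85227405 204.04099004]
 [  0.           0.           1.        ]] [0.038001   0.21130746 1.51340567] [ 0.10358538 -0.55614026  0.81206563 -0.14327418]
```

View pics/side0.png

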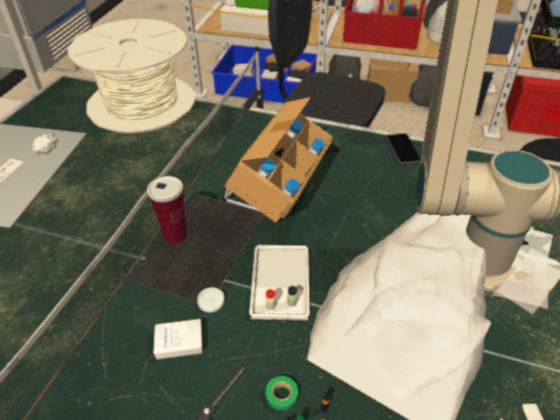

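View pics/top0.png

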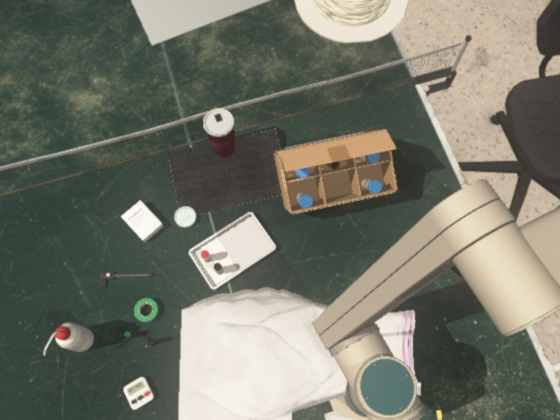

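The top view shows the carton at about (337,175), the tray at (232,250) with vials at (205,256) and (219,267), and a dark item in the far middle cell near (335,165). I'll enlarge both views next.

Run:
```python
import cv2, pickle, numpy as np
d=pickle.load(open("f0.pkl","rb"))
t=d["top"]["img"][120:295,180:410,::-1]; s=d["side"]["img"][90:325,215:345,::-1]
cv2.imwrite("pics/zt.png",cv2.resize(t,None,fx=3.4,fy=3.4,interpolation=cv2.INTER_CUBIC))
cv2.imwrite("pics/zs.png",cv2.resize(s[:140],None,fx=4.2,fy=4.2,interpolation=cv2.INTER_CUBIC))
```

```text
(no output)
```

View pics/zt.png

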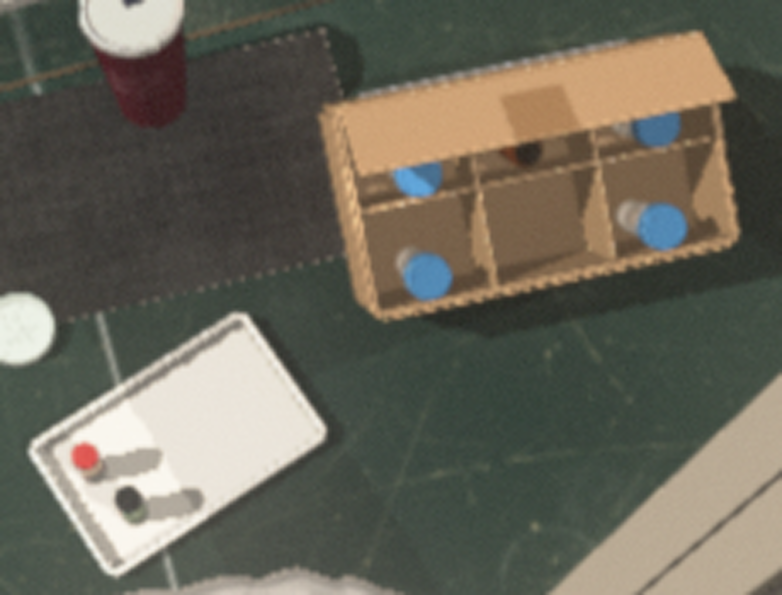

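View pics/zs.png

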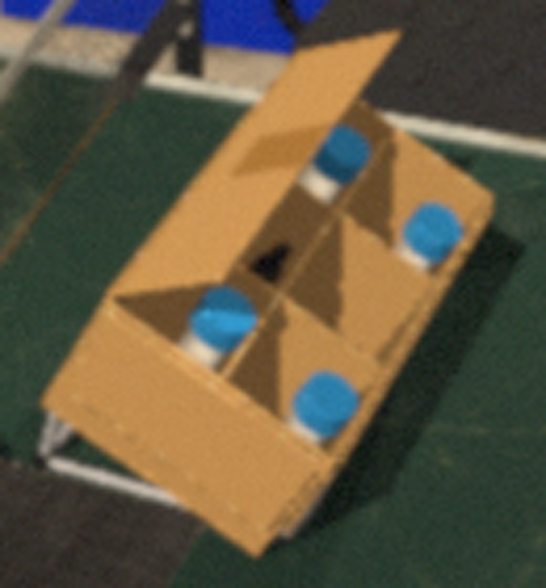

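```bash
cat > h.py <<'E'
import numpy as np, pickle
from scipy.spatial.transform import Rotation as R
from scipy.optimize import least_squares
def rot(q): return R.from_quat(np.roll(q,-1))
def proj(f,P):
    c=rot(f["orientation"]).inv().apply(np.atleast_2d(P)-f["xyz"]); u=c@f["mtx"].T; return u[:,:2]/u[:,2:]
def ray(f,uv):
    return rot(f["orientation"]).apply(np.linalg.solve(f["mtx"],[uv[0],uv[1],1.]))
def onz(f,uv,z):
    r=ray(f,uv); return f["xyz"]+r*(z-f["xyz"][2])/r[2]
def tri(fs,uvs):
    A=0;b=0
    for f,uv in zip(fs,uvs):
        r=ray(f,uv); r/=np.linalg.norm(r); M=np.eye(3)-np.outer(r,r); A=A+M; b=b+M@f["xyz"]
    return np.linalg.solve(A,b)
T=np.deg2rad(28)
def CR(yaw): return R.from_euler("z",yaw)*R.from_euler("y",-T)
E
python3 - <<'E'
from h import *
d=pickle.load(open("f0.pkl","rb")); t,s=d["top"],d["side"]
zt=lambda u,v:(np.array([u,v])+.5)/3.4-.5+[180,120]
zs=lambda u,v:(np.array([u,v])+.5)/4.2-.5+[215,90]
C=[(t,zt(477,187),(0,.0495,.106)),(t,zt(597,160),(0,-.0495,.106)),(t,zt(362,210),(0,.147,.106)),(t,zt(718,140),(0,-.147,.106)),
(t,zt(492,288),(-.0815,.0495,.106)),(t,zt(614,260),(-.0815,-.0495,.106)),
(s,zs(283,297),(0,.0495,.106)),(s,zs(340,213),(0,-.0495,.106)),(s,zs(378,358),(-.0815,.0495,.106)),(s,zs(228,377),(0,.147,.106))]
F=[(t,zt(360,172),.148),(t,zt(735,98),-.148),(s,zs(235,285),.148),(s,zs(400,32),-.148)]
H=[(s,zs(112,298),.148),(t,zt(700,33),-.148)]
def world(p,P): return CR(p[2]).apply(P)+[p[0],p[1],p[3]]
def res(p):
    o=[proj(f,world(p,P))[0]-uv for f,uv,P in C]
    a=p[4]
    o+=[proj(f,world(p,(.0845-.084*np.cos(a),y,.115+.084*np.sin(a))))[0]-uv for f,uv,y in F]
    o+=[proj(f,world(p,(.0845,y,.115)))[0]-uv for f,uv,y in H]
    return np.ravel(o)
g=onz(t,zt(537,180),.15); print(g)
b=least_squares(res,[g[0],g[1],np.arctan2(g[1],g[0]),.06,1.2],loss="soft_l1")
p=b.x; print("stand x,y,yaw,h,flap",p.round(4)); print(res(p).reshape(-1,2).round(1).tolist())
np.save("p.npy",p)
W=tri([t,s],[zt(527,150),zs(270,265)]); print("dark",W,"in carton",CR(p[2]).inv().apply(W-[p[0],p[1],p[3]]))
for n,a,c in(("tubeA far left",zt(418,180),zs(222,318)),("far right",zt(657,127),zs(343,153)),("front l",zt(428,277),zs(326,404)),("front r",zt(661,226),zs(433,232))):
    W=tri([t,s],[a,c]); print(n,CR(p[2]).inv().apply(W-[p[0],p[1],p[3]]).round(3))
tc=np.array([onz(t,zt(*q),.018) for q in((245,313),(327,433),(115,575),(31,448))]); print("tray",tc.round(3),tc.mean(0))
c=tc.mean(0); ax=tc[0]+tc[1]-tc[2]-tc[3]; ax/=np.linalg.norm(ax); print("free",c+.04*ax,"axis",ax,
 "vials",onz(t,zt(85,457),.054),onz(t,zt(127,500),.054))
for n,P in(("mouth",(0,0,.115)),("hinge",(.0845,0,.115)),("edge",(.0845-.084*np.cos(p[4]),0,.115+.084*np.sin(p[4])))): print(n,world(p,P))
print("mouth axis",CR(p[2]).apply([0,0,1]))
E
```

```text
[ 0.54389438 -0.13527003  0.15      ]
stand x,y,yaw,h,flap [ 0.5978 -0.1455 -0.1412  0.0534  0.9092]
[[0.4, 0.3], [0.2, 0.7], [-0.7, 1.1], [-1.2, -0.9], [1.7, -0.4], [0.6, 0.2], [-0.5, -1.0], [-0.6, -1.0], [1.5, 1.9], [-2.1, 1.7], [0.0, 2.3], [0.5, 0.2], [-2.4, -1.0], [0.3, 0.1], [-0.4, -0.4], [-0.0, 0.1]]
dark [ 0.5789474  -0.14421258  0.12544984] in carton [ 0.01713815 -0.00137577  0.07246925]
tubeA far left [0.019 0.096 0.103]
far right [ 0.018 -0.103  0.104]
front l [-0.063  0.103  0.1  ]
front r [-0.063 -0.092  0.102]
tray [[0.57  0.112 0.018]
 [0.445 0.085 0.018]
 [0.395 0.289 0.018]
 [0.522 0.32  0.018]] [0.4829217  0.20142532 0.018     ]
free [0.49209784 0.16249206 0.018     ] axis [ 2.29403587e-01 -9.73331390e-01  5.26101708e-16] vials [0.48728616 0.27849063 0.054     ] [0.44105585 0.2581521  0.054     ]
mouth [ 0.54439106 -0.13791205  0.15495639]
hinge [ 0.61825794 -0.14840957  0.19462674]
edge [ 0.54233749 -0.13762021  0.22891487]
mouth axis [-0.46480137  0.06605478  0.88294759]
```

The far middle cell holds a black top, at carton x≈17 mm, y≈0. The flap starts at about 0.91 rad. I'll plan the flap push with the closed fingers coming in under its free edge.

```bash
cat >> h.py <<'E'
p=np.load("p.npy"); YAW=p[2]
HX=CR(YAW).apply([.0845,0,.115])+[p[0],p[1],p[3]]
f2=np.array([np.cos(YAW),np.sin(YAW),0]); s2=np.array([-np.sin(YAW),np.cos(YAW),0])
def ori(phi):  # tool z forward-down by phi from vertical, tool y = carton +y
    z=f2*np.sin(phi)-np.array([0,0,1])*np.cos(phi); y=s2; x=np.cross(y,z)
    return R.from_matrix(np.c_[x,y,z])
def tip(u,w,phi,y=0,back=.017): # TCP for fingertip at (u,w) mm relative to hinge
    r=ori(phi); return HX+f2*u/1e3+[0,0,w/1e3]+s2*y/1e3-r.apply([0,0,back]),r
def cur():
    from bench import ctrl
    s=ctrl.read_state(); return s["tool_pos"],rot(s["orientation"])
def plan(start,ts,g,mx=50,mr=.17):
    P,Q=start; rows=[]
    for tp,tr in ts:
        n=max(1,int(np.ceil(max(np.linalg.norm(tp-P)*1e3/mx,(Q.inv()*tr).magnitude()/mr))))
        P0,D=P,(Q.inv()*tr).as_rotvec(); Q0=Q
        for i in range(1,n+1):
            a=P0+(tp-P0)*i/n; b=Q0*R.from_rotvec(D*i/n)
            d=np.round(Q.inv().apply(a-P)*1e3).astype(int); w=np.round((Q.inv()*b).as_rotvec(),2)
            P=P+Q.apply(d/1e3); Q=Q*R.from_rotvec(w)
            rows.append([g,d.tolist(),w.tolist()])
    print(len(rows),str(rows).replace(" ","")); return P,Q
E
python3 - <<'E'
from h import *
from bench import ctrl
d=pickle.load(open("f0.pkl","rb")); t,s=d["top"],d["side"]
print("lump",[onz(t,q,0.1)[:2].round(2).tolist() for q in((345,320),(310,298),(265,290),(185,300))],"net",onz(t,(330,90),.15),"cup",onz(t,(220,120),.15))
f=ctrl.grab_frame("wrist"); print(f["hand_eye"].round(3)); 
st=cur(); 
a=plan(st,[tip(-115,120,.49)],0)
b=plan(a,[tip(-110,5,.96),tip(-62,5,.96)],0)
def path(b,r,o): 
    dr=np.array([-np.cos(b),np.sin(b)]); n=np.array([np.sin(b),np.cos(b)]); return tip(*(r*dr-o*n),.96)
c=plan(b,[path(b_,65,o) for b_,o in((.5,14),(.8,13),(1.2,12),(1.6,10),(2.0,6),(2.4,3),(2.78,0))],0)
plan(c,[tip(30,130,.8)],0)
E
```

```text
lump [[0.18, -0.0], [0.26, 0.06], [0.32, 0.16], [0.37, 0.36]] net [ 0.79079829 -0.21708186  0.15      ] cup [0.81389505 0.1105271  0.15      ]
[[ 0.002 -0.952 -0.305  0.079]
 [ 1.     0.002 -0.     0.001]
 [ 0.001 -0.305  0.952 -0.124]
 [ 0.     0.     0.     1.   ]]
17 [[0,[27,-22,-5],[-0.04,-0.01,-0.16]],[0,[30,-18,-6],[-0.04,-0.01,-0.16]],[0,[32,-13,-7],[-0.04,-0.0,-0.16]],[0,[34,-7,-7],[-0.04,-0.01,-0.15]],[0,[34,-2,-7],[-0.04,-0.01,-0.16]],[0,[34,5,-8],[-0.04,-0.01,-0.16]],[0,[33,10,-8],[-0.04,-0.0,-0.16]],[0,[30,15,-8],[-0.04,-0.01,-0.16]],[0,[28,20,-7],[-0.04,-0.01,-0.16]],[0,[24,25,-7],[-0.04,-0.01,-0.15]],[0,[21,28,-5],[-0.04,-0.0,-0.16]],[0,[15,32,-5],[-0.04,-0.01,-0.16]],[0,[10,33,-3],[-0.04,-0.01,-0.16]],[0,[4,35,-2],[-0.04,-0.0,-0.16]],[0,[-1,35,0],[-0.04,-0.01,-0.16]],[0,[-6,35,0],[-0.04,-0.01,-0.15]],[0,[-12,33,3],[-0.04,-0.01,-0.16]]]
4 [[0,[19,0,35],[0.0,-0.15,-0.0]],[0,[25,0,32],[0.0,-0.16,-0.0]],[0,[29,-1,27],[0.0,-0.15,-0.0]],[0,[-28,0,40],[0.0,-0.0,-0.0]]]
7 [[0,[-10,1,-10],[0.0,-0.0,-0.0]],[0,[-21,0,-3],[0.0,-0.0,-0.0]],[0,[-26,0,5],[0.0,-0.0,-0.0]],[0,[-23,0,17],[0.0,-0.0,-0.0]],[0,[-14,0,26],[0.0,-0.0,-0.0]],[0,[-2,0,29],[0.0,-0.0,-0.0]],[0,[10,0,25],[0.0,-0.0,-0.0]]]
3 [[0,[-24,0,-29],[0.0,0.05,-0.0]],[0,[-22,0,-30],[0.0,0.05,-0.0]],[0,[-21,0,-31],[0.0,0.06,-0.0]]]
```

apply_moves(
  deltas=[
    [0,[27,-22,-5],[-0.04,-0.01,-0.16]],
    [0,[30,-18,-6],[-0.04,-0.01,-0.16]],
    [0,[32,-13,-7],[-0.04,0,-0.16]],
    [0,[34,-7,-7],[-0.04,-0.01,-0.15]],
    [0,[34,-2,-7],[-0.04,-0.01,-0.16]],
    [0,[34,5,-8],[-0.04,-0.01,-0.16]],
    [0,[33,10,-8],[-0.04,0,-0.16]],
    [0,[30,15,-8],[-0.04,-0.01,-0.16]],
    [0,[28,20,-7],[-0.04,-0.01,-0.16]],
    [0,[24,25,-7],[-0.04,-0.01,-0.15]],
    [0,[21,28,-5],[-0.04,0,-0.16]],
    [0,[15,32,-5],[-0.04,-0.01,-0.16]],
  ],
  grip_force=20,
)

```text
clock: 1.65
tool_pos: [0.3932, -0.27, 0.3059]
orientation: [0.205, 0.457, 0.865, -0.014]
contact_force: [0.1, -0.5, -0.4]
finger_gap: 0.0
finger_force: 0.0
```

apply_moves(
  deltas=[
    [0,[10,33,-3],[-0.04,-0.01,-0.16]],
    [0,[4,35,-2],[-0.04,0,-0.16]],
    [0,[-1,35,0],[-0.04,-0.01,-0.16]],
    [0,[-6,35,0],[-0.04,-0.01,-0.15]],
    [0,[-12,33,3],[-0.04,-0.01,-0.16]],
    [0,[0,0,0],[0,0,0]],
    [0,[0,0,0],[0,0,0]],
  ],
)

```text
clock: 2.52
tool_pos: [0.4961, -0.1316, 0.3291]
orientation: [0.244, 0.07, 0.967, -0.016]
contact_force: [-0.1, 0.1, -0.5]
finger_gap: -0.0001
finger_force: 0.0
```

Run:
```python
from h import *
from bench import ctrl
st=cur(); T=tip(-115,120,.49); print(st[0],T[0],(st[1].inv()*T[1]).as_rotvec(), ctrl.read_state()["joint_pos"])
b=plan(st,[tip(-115,60,.75),tip(-110,5,.96)],0)
plan(b,[tip(-62,5,.96)],0)
```

```text
[ 0.49610548 -0.13164331  0.32908128] [ 0.49648088 -0.13110335  0.3296264 ] [ 0.00215817  0.0043436  -0.00371323] [-0.46936788 -0.27359533 -0.50005631  0.87317252  0.15559815 -0.28760309]
4 [[0,[16,0,27],[0.0,-0.13,-0.0]],[0,[20,0,24],[0.0,-0.13,-0.0]],[0,[19,0,22],[0.0,-0.1,-0.0]],[0,[20,0,20],[0.0,-0.11,-0.0]]]
1 [[0,[-27,0,39],[0.0,0.0,-0.0]]]
```

apply_moves(
  deltas=[
    [0,[16,0,27],[0,-0.13,0]],
    [0,[20,0,24],[0,-0.13,0]],
    [0,[19,0,22],[0,-0.1,0]],
    [0,[20,0,20],[0,-0.11,0]],
    [0,[0,0,0],[0,0,0]],
  ],
)

```text
clock: 3.15
tool_pos: [0.4905, -0.1288, 0.2015]
orientation: [0.455, 0.067, 0.888, -0.029]
contact_force: [-0.8, 0.6, 0.3]
finger_gap: 0.0002
finger_force: 0.0
```

Run:
```python
from h import *
from bench import ctrl
import cv2
st=cur(); T=tip(-110,5,.96); print(st[0],T[0],(st[1].inv()*T[1]).as_rotvec(), ctrl.read_state()["joint_pos"])
b=plan(st,[tip(-62,5,.96)],0,25)
f=ctrl.grab_frame("side");cv2.imwrite("pics/s1.png",cv2.resize(f["img"][70:230,200:420,::-1],None,fx=3,fy=3))
```

```text
[ 0.49053315 -0.12879489  0.20154928] [ 0.49556447 -0.13097311  0.20937658] [ 0.00267284 -0.01337661 -0.01068904] [-0.57509086 -0.3062691  -1.06573569 -0.08777269  0.35080181 -0.25405182]
3 [[0,[-13,0,13],[0.0,-0.0,-0.0]],[0,[-12,-1,13],[0.0,-0.01,-0.01]],[0,[-12,0,13],[0.0,-0.0,-0.0]]]
```

View pics/s1.png

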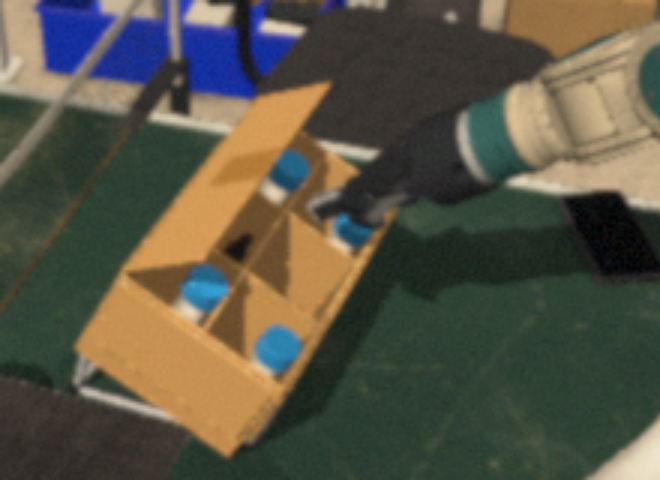

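The fingers are over the front row at about (320,205), in front of the flap's edge and clear of it. Joint 3 is near its limit, and moving forward relieves it. Next I push under the flap and along the arc.

apply_moves(
  deltas=[
    [0,[-13,0,13],[0,0,0]],
    [0,[-12,-1,13],[0,-0.01,-0.01]],
    [0,[-12,0,13],[0,0,0]],
    [0,[-10,1,-10],[0,0,0]],
    [0,[-21,0,-3],[0,0,0]],
  ],
)

```text
clock: 3.82
tool_pos: [0.5569, -0.1398, 0.2533]
orientation: [0.465, 0.059, 0.883, -0.034]
contact_force: [-0.7, -1.0, -1.3]
finger_gap: 0.0001
finger_force: 0.3
```

Run:
```python
from h import *
from bench import ctrl
st=cur(); s=ctrl.read_state(); print(s["joint_pos"],s["contact_force"])
def path(b,r,o): 
    dr=np.array([-np.cos(b),np.sin(b)]); n=np.array([np.sin(b),np.cos(b)]); return tip(*(r*dr-o*n),.96)
print(st[0]-path(.8,65,13)[0])
c=plan(st,[path(b_,65,o) for b_,o in((.8,13),(1.2,12),(1.6,10),(2.0,6),(2.4,3),(2.78,0))],0,25)
```

```text
[-0.49978294 -0.24179427 -0.91298728 -0.03989106  0.29488262 -0.21491632] [-0.68788802 -0.96380527 -1.31929614]
[ 0.00653816 -0.00105029  0.01133252]
11 [[0,[13,0,1],[0.0,0.01,0.01]],[0,[-13,0,3],[0.0,0.0,-0.0]],[0,[-14,0,3],[0.0,0.0,-0.0]],[0,[-11,0,8],[0.0,0.0,-0.0]],[0,[-11,0,8],[0.0,0.0,-0.0]],[0,[-7,0,13],[0.0,0.0,-0.0]],[0,[-7,0,14],[0.0,0.0,-0.0]],[0,[-1,0,14],[0.0,0.0,-0.0]],[0,[-1,0,14],[0.0,0.0,-0.0]],[0,[5,0,13],[0.0,0.0,-0.0]],[0,[6,0,13],[0.0,0.0,-0.0]]]
```

apply_moves(
  deltas=[
    [0,[-14,0,6],[0,0,0]],
    [0,[-11,0,8],[0,0,0]],
    [0,[-11,0,8],[0,0,0]],
    [0,[-7,0,13],[0,0,0]],
    [0,[-7,0,14],[0,0,0]],
    [0,[-1,0,14],[0,0,0]],
    [0,[-1,0,14],[0,0,0]],
    [0,[5,0,13],[0,0,0]],
    [0,[6,0,13],[0,0,0]],
    [0,[0,0,0],[0,0,0]],
  ],
)

```text
clock: 5.08
tool_pos: [0.6625, -0.1538, 0.2248]
orientation: [0.464, 0.059, 0.883, -0.033]
contact_force: [-0.9, 0.1, -0.3]
finger_gap: 0.0
finger_force: 0.0
```

Run:
```python
from h import *
from bench import ctrl
import cv2
st=cur(); d=st[0]+st[1].apply([0,0,.017])-HX; print("tip u,w",d@f2*1e3,d[2]*1e3)
f=ctrl.grab_frame("side");cv2.imwrite("pics/s2.png",cv2.resize(f["img"][70:230,200:420,::-1],None,fx=3,fy=3))
c=plan(st,[tip(20,110,.8)],0,50)
# look pose: wrist camera seeing the cell
plan(c,[tip(-120,150,.45)],30,50)
```

```text
tip u,w 58.52182593816617 20.51964995061925
2 [[0,[-27,0,-41],[0.0,0.08,0.0]],[0,[-24,-1,-43],[0.0,0.09,0.01]]]
3 [[30,[21,0,-42],[0.0,0.12,-0.0]],[30,[26,0,-40],[0.0,0.11,-0.0]],[30,[30,0,-37],[0.0,0.12,-0.0]]]
```

View pics/s2.png

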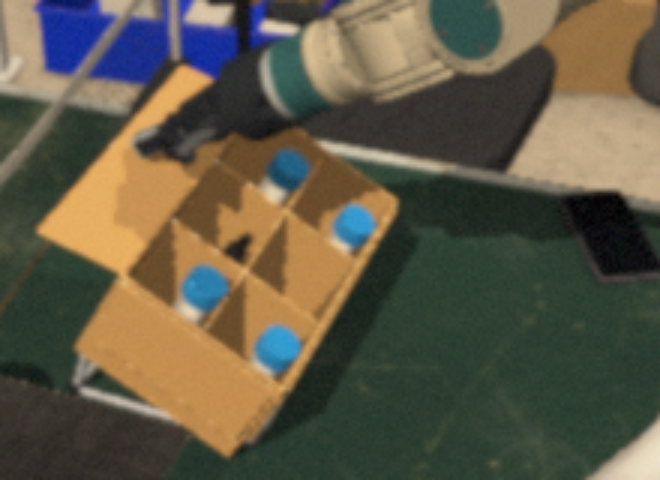

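The flap now lies folded back in the plane of the opening. I'll retreat, open the gripper and take a wrist look at the bottle.

apply_moves(
  deltas=[
    [0,[-27,0,-41],[0,0.08,0]],
    [0,[-24,-1,-43],[0,0.09,0.01]],
    [45,[21,0,-42],[0,0.12,0]],
    [45,[26,0,-40],[0,0.11,0]],
    [45,[30,0,-37],[0,0.12,0]],
    [45,[0,0,0],[0,0,0]],
    [45,[0,0,0],[0,0,0]],
  ],
)

```text
clock: 6.0
tool_pos: [0.4926, -0.1307, 0.3623]
orientation: [0.224, 0.07, 0.972, -0.015]
contact_force: [0.9, -0.8, -0.1]
finger_gap: 0.0452
finger_force: 0.0
```

```bash
cat >> h.py <<'E'
def wrist():
    from bench import ctrl
    P,Q=cur(); f=ctrl.grab_frame("wrist"); H=f["hand_eye"]
    r=Q*R.from_matrix(H[:3,:3]); f["xyz"]=P+Q.apply(H[:3,3]); f["orientation"]=np.roll(r.as_quat(),1); return f
E
python3 - <<'E'
from h import *
import cv2
from bench import ctrl
w=wrist(); s=ctrl.grab_frame("side"); t=ctrl.grab_frame("top"); pickle.dump(dict(w=w,side=s,top=t),open("f1.pkl","wb"))
o=[p[0],p[1],p[3]]
im=w["img"][:,:,::-1].copy()
print(cur()[0], proj(w,CR(YAW).apply([(.017,0,.095),(.017,0,.004),(0,.0495,.106),(0,-.0495,.106),(0.0815,.0495,.106),(.0815,-.0495,.106)])+o).round(0).tolist())
cv2.imwrite("pics/w1.png",im)
E
```

```text
[ 0.49211225 -0.13035983  0.36069164] [[278.0, 162.0], [278.0, 156.0], [322.0, 148.0], [235.0, 149.0], [319.0, 217.0], [238.0, 217.0]]
```

View pics/w1.png

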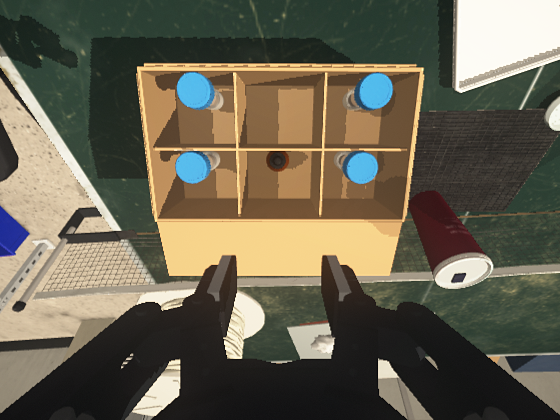

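The wrist view shows the dropper's black top at (278,160) in the far middle cell (projected: 278,162). The dividers cross near (239,150) and (323,150), and the flap is fully back. I'll refine this with masks.

Run:
```python
from h import *
import cv2
d=pickle.load(open("f1.pkl","rb")); w,s,t=d["w"],d["side"],d["top"]
o=np.array([p[0],p[1],p[3]])
def inc(W): return CR(YAW).inv().apply(W-o)
def onc(f,uv,z):
    n=CR(YAW).apply([0,0,1]); r=ray(f,uv); return f["xyz"]+r*((o+n*z-f["xyz"])@n)/(r@n)
def blob(f,x0,x1,y0,y1,th=45):
    g=f["img"][y0:y1,x0:x1].max(2); n,l,st,c=cv2.connectedComponentsWithStats((g<th).astype(np.uint8))
    i=1+st[1:,4].argmax(); print(st[i]+[x0,y0,0,0,0]); return c[i]+[x0,y0]
b=blob(w,262,296,148,175); print("wrist",b,(inc(onc(w,b,.095))*1e3).round(1))
for n,f,P in(("side",s,(.017,0,.085)),("top",t,(.017,0,.085))):
    e=proj(f,CR(YAW).apply([P])+o)[0]; u,v=e.round().astype(int); m=blob(f,u-9,u+10,v-9,v+10); print(n,e,m)
g=w["img"].astype(int)
for y in (120,135,190): print(y,[int(v) for v in g[y,228:248].sum(1)],[int(v) for v in g[y,314:334].sum(1)])
for x in (270,300,200): print(x,[int(v) for v in g[140:160,x].sum(1)])
print("pred",proj(w,CR(YAW).apply([(x,y,.106) for x in(-.06,-.035,.045) for y in (-.0495,.0495)]+[(0,y,.106) for y in(0.01,-.025)])+o).round(1).tolist())
cv2.imwrite("pics/z.png",cv2.resize(np.hstack([w["img"][130:190,230:330,::-1]]),None,fx=6,fy=6,interpolation=cv2.INTER_CUBIC))
```

```text
[272 155  10  10  34]
wrist [275.11764706 158.41176471] [12.3 -4.  95. ]
[276 150   6   6  16]
side [280.15615384 150.07549075] [278.8125 152.5625]Traceback (most recent call last):
  File "<stdin>", line 13, in <module>
  File "<stdin>", line 10, in blob
ValueError: attempt to get argmax of an empty sequence
```

Run:
```python
from h import *
import cv2
d=pickle.load(open("f1.pkl","rb")); w,s,t=d["w"],d["side"],d["top"]
o=np.array([p[0],p[1],p[3]])
g=w["img"].astype(int).sum(2)
for y in (110,130,190): print(y,"bright cols",[a+np.sort(g[y,a:b].argsort()[-3:]) for a,b in((228,248),(314,334))])
for x in (200,260,300): print(x,"bright rows",140+np.sort(g[140:160,x].argsort()[-3:]))
print("pred",proj(w,CR(YAW).apply([(x,y,.106) for x in(-.06,-.035,.045) for y in (-.0495,.0495)]+[(0,y,.106) for y in(0.01,-.025)])+o).round(1).tolist())
a=[cv2.resize(w["img"][135:185,230:330,::-1],(800,400),interpolation=cv2.INTER_CUBIC),
 np.hstack([cv2.resize(f["img"][v-12:v+13,u-25:u+25,::-1],(400,200),interpolation=cv2.INTER_CUBIC) for f,u,v in((s,280,150),(t,335,160))])]
cv2.imwrite("pics/z.png",np.vstack(a))
```

```text
110 bright cols [array([235, 236, 237]), array([323, 324, 325])]
130 bright cols [array([235, 236, 237]), array([322, 323, 324])]
190 bright cols [array([237, 238, 239]), array([320, 321, 322])]
200 bright rows [148 149 150]
260 bright rows [148 149 150]
300 bright rows [148 149 150]
pred [[232.8, 92.1], [324.0, 92.0], [233.8, 116.3], [323.1, 116.1], [236.7, 187.4], [320.4, 187.2], [287.2, 148.4], [256.6, 148.5]]
```

View pics/z.png

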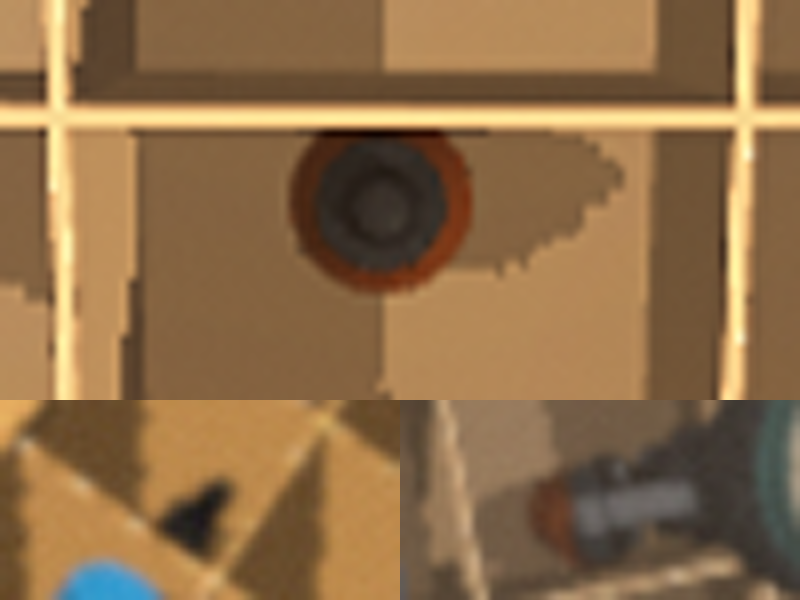

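The cap's collar is centred at (277.3,160), which matches carton (17, -0.5) mm within about 1 mm, and the dividers fit within 1 px. Now I plan the grasp at the carton's slant.

```bash
cat >> h.py <<'E'
O=np.array([p[0],p[1],p[3]])
def car(x,y,z): return O+CR(YAW).apply(np.array([x,y,z])/1e3),ori(T)
E
python3 - <<'E'
from h import *
b=plan(cur(),[car(18.5,-.5,150),car(18.5,-.5,115)],45,40)
plan(b,[car(18.5,-.5,83)],45,12)
E
```

```text
6 [[45,[5,0,35],[0.0,-0.01,-0.0]],[45,[5,0,34],[0.0,-0.01,-0.0]],[45,[6,-1,34],[0.0,-0.0,-0.0]],[45,[6,0,35],[0.0,-0.01,-0.0]],[45,[6,0,34],[0.0,-0.01,-0.0]],[45,[0,0,35],[0.0,0.0,-0.0]]]
3 [[45,[0,0,11],[0.0,0.0,-0.0]],[45,[0,0,10],[0.0,0.0,-0.0]],[45,[0,0,11],[0.0,0.0,-0.0]]]
```

apply_moves(
  deltas=[
    [45,[5,0,35],[0,-0.01,0]],
    [45,[5,0,34],[0,-0.01,0]],
    [45,[6,-1,34],[0,0,0]],
    [45,[6,0,35],[0,-0.01,0]],
    [45,[6,0,34],[0,-0.01,0]],
    [45,[0,0,0],[0,0,0]],
  ],
)

```text
clock: 6.9
tool_pos: [0.5415, -0.1371, 0.1911]
orientation: [0.239, 0.07, 0.968, -0.014]
contact_force: [-0.5, 1.2, -0.6]
finger_gap: 0.0448
finger_force: 0.0
```

Run:
```python
from h import *
st=cur(); print(((CR(YAW).inv().apply(st[0]-O))*1e3).round(1),(st[1].inv()*ori(T)).as_rotvec().round(3))
b=plan(st,[car(18.5,-.5,115),car(18.5,-.5,83)],45,18)
```

```text
[ 14.4   0.4 148.3] [ 0.004 -0.006 -0.004]
4 [[45,[-2,0,17],[0.0,-0.0,-0.0]],[45,[-2,-1,16],[0.0,-0.01,-0.0]],[45,[0,0,16],[0.0,0.0,-0.0]],[45,[0,0,16],[0.0,0.0,-0.0]]]
```

apply_moves(
  deltas=[
    [45,[-3,0,17],[0,-0.01,0]],
    [45,[-2,-1,16],[0,0,0]],
    [45,[0,0,16],[0,0,0]],
    [45,[0,0,16],[0,0,0]],
    [45,[0,0,0],[0,0,0]],
  ],
)

```text
clock: 7.52
tool_pos: [0.5788, -0.1441, 0.1396]
orientation: [0.246, 0.07, 0.967, -0.016]
contact_force: [-0.3, 0.2, -1.1]
finger_gap: 0.0448
finger_force: 0.0
```

Run:
```python
from h import *
from bench import ctrl
import cv2
st=cur(); print(((CR(YAW).inv().apply(st[0]-O))*1e3).round(1),(st[1].inv()*ori(T)).as_rotvec().round(3), ctrl.read_state()["contact_force"])
w=wrist(); cv2.imwrite("pics/w2.png",w["img"][:,:,::-1])
```

```text
[23.6 -1.3 85.1] [ 0.002  0.01  -0.003] [-0.32259927  0.15395463 -1.10998348]
```

View pics/w2.png

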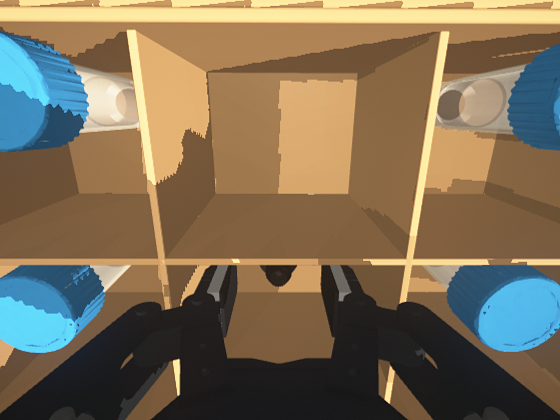

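The bulb at (278,272) is centred between the fingers at (222) and (338). I'm about 5 mm too far up the slope, so I correct that and close the gripper.

apply_moves(
  deltas=[
    [45,[5,1,2],[0,0.01,0]],
    [45,[0,0,0],[0,0,0]],
    [20,[0,0,0],[0,0,0]],
    [10,[0,0,0],[0,0,0]],
    [10,[0,0,0],[0,0,0]],
    [10,[0,0,0],[0,0,0]],
  ],
  grip_force=30,
)

```text
clock: 8.32
tool_pos: [0.5764, -0.1431, 0.1378]
orientation: [0.243, 0.07, 0.967, -0.016]
contact_force: [-1.5, 0.5, 3.2]
finger_gap: 0.0198
finger_force: 30.5
```

Run:
```python
from h import *
from bench import ctrl
s=ctrl.read_state()
st=cur(); print(((CR(YAW).inv().apply(st[0]-O))*1e3).round(1),(st[1].inv()*ori(T)).as_rotvec().round(3),s["contact_force"],s["finger_gap"],s["finger_force"])
```

```text
[20.5 -0.7 84.6] [ 0.001  0.004 -0.003] [-1.47288711  0.48505301  3.23345612] 0.019809411815600798 30.512866973876953
```

Gripped, with the gap at about 20 mm. I draw it out along the carton's axis, easing it off the divider first.

apply_moves(
  deltas=[
    [10,[0,0,-4],[0,0,0]],
    [10,[-3,0,-10],[0,0,0]],
    [10,[-2,0,-16],[0,0,0]],
    [10,[0,0,-16],[0,0,0]],
    [10,[0,0,0],[0,0,0]],
  ],
)

```text
clock: 8.95
tool_pos: [0.5594, -0.141, 0.1822]
orientation: [0.244, 0.07, 0.967, -0.017]
contact_force: [0.3, -0.0, -0.3]
finger_gap: 0.0199
finger_force: 30.2
```

apply_moves(
  deltas=[
    [10,[0,0,-20],[0,0,0]],
    [10,[0,0,-20],[0,0,0]],
    [10,[0,0,-20],[0,0,0]],
    [10,[0,0,-25],[0,0,0]],
    [10,[0,0,-25],[0,0,0]],
    [10,[0,0,0],[0,0,0]],
  ],
)

```text
clock: 9.7
tool_pos: [0.5082, -0.134, 0.2791]
orientation: [0.245, 0.07, 0.967, -0.017]
contact_force: [-0.2, 0.1, -0.6]
finger_gap: 0.0197
finger_force: 30.2
```

Run:
```python
from h import *
from bench import ctrl
import cv2
st=cur(); print(((CR(YAW).inv().apply(st[0]-O))*1e3).round(1),(st[1].inv()*ori(T)).as_rotvec().round(3))
f=ctrl.grab_frame("side"); t=ctrl.grab_frame("top")
cv2.imwrite("pics/s3.png",np.hstack([cv2.resize(f["img"][70:270,200:400,::-1],(400,400)),cv2.resize(t["img"][110:310,180:380,::-1],(400,400))]))
F=np.array([.492,.1625,0])
V=lambda z:(F+[0,0,z],ori(0))
b=plan(st,[(np.array([.50,0.02,.28]),ori(.25)),V(.22)],10,40,.12)
b=plan(b,[V(.11)],10,30)
```

```text
[ 26.2  -1.3 241.7] [ 0.     0.007 -0.003]
8 [[10,[7,38,-4],[0.0,0.06,-0.0]],[10,[6,38,-3],[0.0,0.06,-0.0]],[10,[7,37,-3],[0.0,0.06,-0.0]],[10,[7,38,-2],[0.0,0.07,-0.0]],[10,[11,35,13],[0.0,0.06,-0.0]],[10,[9,35,13],[0.0,0.06,-0.0]],[10,[9,35,14],[0.0,0.06,-0.0]],[10,[9,35,15],[0.0,0.07,-0.0]]]
4 [[10,[0,0,27],[0.0,-0.0,-0.0]],[10,[0,0,28],[0.0,-0.0,-0.0]],[10,[-1,0,27],[0.0,-0.0,-0.0]],[10,[0,0,28],[0.0,-0.0,-0.0]]]
```

View pics/s3.png

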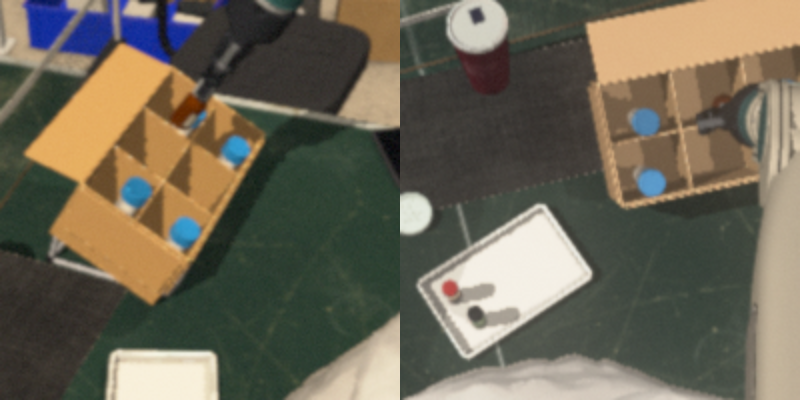

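The bottle is out and hangs in line with the tool at (190,105); all four tubes are still in their cells, and the tray and vials are unchanged. Next I carry it to the tray.

apply_moves(
  deltas=[
    [10,[7,38,-4],[0,0.06,0]],
    [10,[6,38,-3],[0,0.06,0]],
    [10,[7,37,-3],[0,0.06,0]],
    [10,[7,38,-2],[0,0.07,0]],
    [10,[11,35,13],[0,0.06,0]],
    [10,[9,35,13],[0,0.06,0]],
    [10,[9,35,14],[0,0.06,0]],
    [10,[9,35,15],[0,0.07,0]],
    [10,[0,0,0],[0,0,0]],
    [10,[0,0,0],[0,0,0]],
  ],
)

```text
clock: 11.05
tool_pos: [0.4902, 0.1628, 0.217]
orientation: [-0.005, 0.071, 0.997, 0.001]
contact_force: [0.9, -0.7, -1.5]
finger_gap: 0.0203
finger_force: 30.2
```

Run:
```python
from h import *
from bench import ctrl
import cv2
st=cur(); s=ctrl.read_state(); print(st[0],(st[1].inv()*ori(0)).as_rotvec().round(3),s["joint_pos"].round(2))
# bottle axis from side/wrist masks: amber pixels
f=ctrl.grab_frame("side"); e=proj(f,[st[0]+[0,0,-.05]])[0]; print("expected mid body",e)
h=cv2.cvtColor(f["img"],cv2.COLOR_RGB2HSV); m=(h[...,0]<14)&(h[...,1]>130)&(h[...,2]>40); u,v=e.astype(int)
y,x=np.nonzero(m[v-25:v+26,u-18:u+19]); print(len(x), x.mean()+u-18,y.mean()+v-25,x.min()+u-18,x.max()+u-18,y.min()+v-25,y.max()+v-25)
c=cv2.PCA if 0 else None
k=np.cov(x,y); ev,V=np.linalg.eigh(k); print("axis img",V[:,1]); a=proj(f,[st[0]+[0,0,-.02],st[0]+[0,0,-.08]]); print("expected axis",(a[1]-a[0])/np.linalg.norm(a[1]-a[0]),a)
F=np.array([.492,.1625,0])
b=plan(st,[(F+[0,0,.1],ori(0))],10,30)
```

```text
[0.49022442 0.16282126 0.21695725] [ 0.002 -0.01  -0.001] [ 0.19  0.11 -0.3   1.17  0.    0.34]
expected mid body [281.19525124 222.74697348]
150 281.32666666666665 224.83333333333334 276 289 216 236
axis img [-0.35728204  0.93399655]
expected axis [0.00946623 0.99995519] [[281.1062143  213.34165336]
 [281.2811729  231.82321298]]
4 [[10,[-1,0,29],[0.0,-0.0,-0.0]],[10,[0,0,29],[0.0,-0.0,-0.0]],[10,[-1,0,30],[0.0,-0.01,-0.0]],[10,[-1,0,29],[0.0,0.0,-0.0]]]
```

Run:
```python
from h import *
from bench import ctrl
import cv2
st=cur()
for n in("side","top"):
    f=ctrl.grab_frame(n)
    a=proj(f,[st[0],st[0]+[0,0,-.02],st[0]+[0,0,-.08]]); print(n,a.round(1).tolist())
    h=cv2.cvtColor(f["img"],cv2.COLOR_RGB2HSV); m=(h[...,0]<16)&(h[...,1]>110)&(h[...,2]>30)
    u,v=a[1:].mean(0).astype(int)
    for r in range(v-16,v+18):
        x=np.nonzero(m[r,u-18:u+19])[0]
        if len(x): print(r,x.min()+u-18,x.max()+u-18,len(x), f["img"][r,(u-9):(u+12):2].sum(1).tolist())
```

```text
side [[281.0, 206.6], [281.1, 213.0], [281.3, 231.5]]
207 271 272 2 [228, 163, 106, 93, 112, 185, 211, 80, 209, 325, 193]
214 274 274 1 [406, 366, 164, 124, 135, 333, 293, 90, 95, 78, 89]
216 275 288 5 [411, 400, 307, 154, 159, 336, 304, 67, 109, 130, 144]
217 276 289 8 [412, 416, 311, 149, 218, 341, 238, 69, 108, 126, 149]
218 276 289 12 [395, 417, 306, 144, 205, 269, 164, 132, 124, 148, 142]
219 276 288 13 [347, 414, 292, 155, 178, 189, 169, 146, 143, 156, 146]
220 276 289 14 [252, 378, 281, 167, 162, 171, 161, 149, 129, 152, 157]
221 276 289 14 [176, 286, 254, 156, 174, 173, 155, 151, 141, 149, 150]
222 276 288 13 [136, 186, 178, 139, 157, 162, 155, 150, 114, 146, 153]
223 276 288 13 [142, 137, 123, 130, 149, 158, 143, 140, 157, 145, 152]
224 276 287 12 [131, 134, 136, 125, 134, 139, 135, 147, 215, 172, 155]
225 276 286 11 [127, 140, 124, 136, 139, 173, 182, 243, 281, 163, 148]
226 276 283 8 [133, 141, 146, 139, 146, 254, 312, 346, 308, 179, 143]
227 276 281 6 [142, 147, 128, 128, 160, 348, 423, 390, 316, 178, 150]
228 276 281 6 [141, 156, 128, 131, 155, 383, 484, 418, 316, 168, 152]
229 276 281 6 [145, 155, 135, 126, 153, 399, 501, 426, 310, 169, 159]
230 276 281 6 [161, 170, 157, 152, 147, 395, 486, 426, 321, 164, 161]
231 276 281 6 [163, 178, 151, 122, 173, 400, 493, 434, 275, 163, 178]
232 276 281 6 [160, 168, 155, 128, 167, 410, 510, 416, 215, 162, 162]
233 276 281 6 [165, 159, 152, 140, 151, 380, 445, 320, 158, 148, 162]
234 278 286 6 [166, 158, 142, 137, 135, 272, 299, 192, 154, 162, 150]
235 278 284 7 [166, 151, 159, 134, 145, 168, 162, 151, 160, 159, 149]
236 280 282 3 [167, 174, 161, 159, 153, 145, 148, 146, 158, 161, 155]
top [[239.0, 219.6], [239.7, 222.1], [241.5, 229.3]]
227 237 237 1 [450, 598, 513, 232, 212, 357, 424, 473, 524, 554, 554]
228 238 238 1 [604, 696, 639, 264, 225, 293, 406, 456, 503, 547, 553]
229 238 240 3 [691, 702, 674, 301, 228, 252, 393, 415, 493, 531, 557]
```

The bottle hangs vertical: its left edge stays at column 276 from row 217 to 233, and its base is near row 236. Lowering it now.

apply_moves(
  deltas=[
    [10,[-1,0,29],[0,-0.01,0]],
    [10,[-1,0,29],[0,0,0]],
    [10,[-1,0,30],[0,0,0]],
    [10,[0,0,22],[0,0,0]],
    [10,[0,0,8],[0,0,0]],
    [10,[0,0,0],[0,0,0]],
    [10,[0,0,0],[0,0,0]],
  ],
)

```text
clock: 12.08
tool_pos: [0.4946, 0.163, 0.1015]
orientation: [0.002, 0.072, 0.997, 0.002]
contact_force: [0.3, -0.3, -0.4]
finger_gap: 0.02
finger_force: 30.3
```

Run:
```python
from h import *
st=cur(); print(st[0],(st[1].inv()*ori(0)).as_rotvec().round(3))
```

```text
[0.49460004 0.16296748 0.1015231 ] [ 0.004  0.004 -0.002]
```

apply_moves(
  deltas=[
    [10,[0,0,5],[0,0,0]],
    [10,[0,0,4],[0,0,0]],
    [10,[0,0,3],[0,0,0]],
    [10,[0,0,0],[0,0,0]],
    [10,[0,0,0],[0,0,0]],
  ],
)

```text
clock: 12.7
tool_pos: [0.4936, 0.163, 0.0882]
orientation: [0.001, 0.071, 0.997, 0.001]
contact_force: [-0.1, 0.1, -1.0]
finger_gap: 0.0198
finger_force: 30.3
```

apply_moves(
  deltas=[
    [10,[0,0,2],[0,0,0]],
    [10,[0,0,1],[0,0,0]],
    [10,[0,0,0],[0,0,0]],
  ],
)

```text
clock: 13.08
tool_pos: [0.494, 0.163, 0.0857]
orientation: [0.001, 0.071, 0.997, 0.001]
contact_force: [0.3, 0.1, 2.6]
finger_gap: 0.0197
finger_force: 30.6
```

apply_moves(
  deltas=[
    [10,[0,0,1],[0,0,0]],
    [10,[0,0,0],[0,0,0]],
  ],
)

```text
clock: 13.32
tool_pos: [0.4946, 0.163, 0.0856]
orientation: [0.002, 0.071, 0.997, 0.001]
contact_force: [-0.3, -1.1, 7.4]
finger_gap: 0.02
finger_force: 31.2
```

The force rose from 2.6 to 7.4 N with no further descent, so the bottle is standing on the floor. I release gently and retreat upward.

apply_moves(
  deltas=[
    [18,[0,0,-1],[0,0,0]],
    [24,[0,0,0],[0,0,0]],
    [30,[0,0,0],[0,0,0]],
    [40,[0,0,0],[0,0,0]],
    [45,[0,0,0],[0,0,0]],
    [45,[0,0,0],[0,0,0]],
    [45,[0,0,-15],[0,0,0]],
    [45,[0,0,-30],[0,0,0]],
    [45,[0,0,-40],[0,0,0]],
    [45,[0,0,-50],[0,0,0]],
    [45,[0,0,-40],[0,0,0]],
    [45,[0,0,0],[0,0,0]],
  ],
)

```text
clock: 14.82
tool_pos: [0.496, 0.1631, 0.2657]
orientation: [0.006, 0.071, 0.997, 0.003]
contact_force: [0.1, 0.3, -1.0]
finger_gap: 0.0447
finger_force: 0.0
```

Run:
```python
from h import *
from bench import ctrl
import cv2
s=ctrl.read_state(); print(s["clock"],s["tool_pos"],s["contact_force"],s["finger_gap"])
f=ctrl.grab_frame("side"); P=np.array([.494,.163,.003])
print("exp base/shoulder/top",proj(f,P+[[0,0,0],[0,0,.058],[0,0,.091]]).round(1).tolist())
h=cv2.cvtColor(f["img"],cv2.COLOR_RGB2HSV); am=(h[...,0]<16)&(h[...,1]>110)&(h[...,2]>30)
u,v=proj(f,P+[0,0,.05])[0].astype(int); dk=f["img"].max(2)<60
for r in range(v-22,v+22,2):
    x=np.nonzero(am[r,u-15:u+16])[0]; k=np.nonzero(dk[r,u-15:u+16])[0]
    print(r,(x.min()+u-15,x.max()+u-15) if len(x) else "-",(k.min()+u-15,k.max()+u-15) if len(k) else "-")
# unchanged things: compare side/top with the first frames
d=pickle.load(open("f0.pkl","rb"))
def cen(i,box,lo,hi):
    x0,x1,y0,y1=box; hh=cv2.cvtColor(i,cv2.COLOR_RGB2HSV)[y0:y1,x0:x1]; m=cv2.inRange(hh,lo,hi); n,l,st,c=cv2.connectedComponentsWithStats(m); return [(c[j]+[x0,y0]).round(1).tolist()+[int(st[j,4])] for j in range(1,n) if st[j,4]>8]
for i in(d["side"]["img"],f["img"]):
    print("blue",cen(i,(225,345,95,215),(95,100,60),(115,255,255)),"red",cen(i,(258,280,280,310),(0,150,80),(8,255,255)),"blk",cen(i,(284,302,282,300),(0,0,0),(180,255,60)))
# flap edge
a=3.14
print("flap corners exp",proj(f,CR(YAW).apply([(.1685,.148,.115),(.1685,-.148,.115)])+O).round(0).tolist())
```

```text
14.825 [0.49604044 0.16314587 0.26572741] [ 0.07745078  0.25935134 -0.96034139] 0.04465053484315765
exp base/shoulder/top [[280.2, 268.5], [280.0, 253.2], [279.9, 244.0]]
233 - (np.int64(264), np.int64(290))
235 - (np.int64(276), np.int64(282))
237 - (np.int64(292), np.int64(292))
239 - (np.int64(281), np.int64(294))
241 - (np.int64(278), np.int64(278))
243 - (np.int64(279), np.int64(282))
245 - (np.int64(279), np.int64(281))
247 - (np.int64(279), np.int64(281))
249 - (np.int64(279), np.int64(282))
251 - (np.int64(278), np.int64(282))
253 - (np.int64(278), np.int64(283))
255 (np.int64(276), np.int64(285)) (np.int64(278), np.int64(282))
257 (np.int64(275), np.int64(285)) -
259 (np.int64(275), np.int64(285)) -
261 (np.int64(276), np.int64(285)) -
263 (np.int64(276), np.int64(281)) -
265 (np.int64(276), np.int64(279)) -
267 (np.int64(276), np.int64(279)) -
269 (np.int64(276), np.int64(279)) -
271 (np.int64(278), np.int64(282)) -
273 - -
275 - -
blue [[245.1, 95.4, 14], [274.1, 97.5, 113], [296.3, 126.4, 104], [317.7, 144.9, 119], [267.6, 165.5, 154], [292.1, 185.7, 149]] red [[269.9, 293.4, 59]] blk [[292.1, 290.4, 39]]
blue [[244.8, 95.3, 15], [298.7, 125.4, 45], [317.8, 144.8, 117], [264.5, 165.2, 69], [292.7, 185.5, 141]] red [[269.9, 293.4, 59]] blk [[292.1, 290.5, 37]]
flap corners exp [[214.0, 141.0], [262.0, 86.0]]
```

The bottle stands upright: black top at rows 243–255, columns 278–283, amber body below to row 271. The vials haven't moved, the tubes are still in their cells, and nothing is touching the robot. Handing in.

```bash
python3 -c "
from bench import ctrl
print(ctrl.finish_job())"
```

```text
the job is handed in; nothing more can be done
None
```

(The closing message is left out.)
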